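# Click the glue-stick rack round to the loading peg and load it

### The arm

A 6-joint arm with a two-finger parallel gripper is mounted at the origin on a cart in front of the work surface, level with it; the furniture and walls round the work are solid. World frame = base frame: x ahead of the robot, y to its left, z up, the work surface at z = 0. Lengths are in mm, angles in rad, forces in N, time in s.
With the tool pointing down it reaches from about 325 to 875 mm from the base axis. Payload 4.4 kg.
Tool frame: the origin (TCP) lies at the very end of the fingers, on their centre line; the grasp point (between the pads) lies 19 mm behind it (ctrl.pinch_z is the z of the grasp point in the tool frame, in mm); z points along the fingers, y is the line along which they close (so a half turn about z gives the same grasp; the last joint's range is limited). The gripper opens to 85 mm and grips with 20 to 120 N. Pads are 22 mm wide; open, the fingers measure 114 mm over their backs; the gripper's body (76 mm by 85 mm) begins 54 mm behind the grasp point. The pads swing forward as they close: fully open they stand 13 mm farther back than shut.
Start: joints at [-1.337, 0.207, 1.542, -0, 1.393, -0.15], TCP at [215.828, -532.959, 231.282] pointing down, gripper open.
Joint ranges: [-2.73, 2.73], [-0.86, 2.22], [0.23, 2.46], [-1.11, 4.25], [0.08, 2.63], [-2.82, 2.82]. Speed limits (rad/s): [2.79, 2.79, 3.14, 3.14, 3.14, 3.14].

### API

Orientations are given as a unit quaternion [w, x, y, z].
In Python, from plant import readout, capture, order, finder, ctrl gives the robot as it stands.
- The arm moves only by the tool servo_tool, never from a script. Its argument "moves" is a list of rows, each an object of numbers: "rx", "ry", "rz": the turn, a rotation vector about the tool's x, y, z in units of pi/2 rad (1.0 is pi/2 rad); "dx", "dy", "dz": the shift along the tool's x, y, z in units of 10 cm (1.0 is 10 cm); "grip": the opening, from -1 (shut) to 1 (fully open). In form: [{"rx": .., "ry": .., "rz": .., "dx": .., "dy": .., "dz": .., "grip": ..}, ...]. A call has 1 to 12 rows; each row is the pose to reach, as a shift and turn from the pose commanded when the call began, along the tool's axes at that moment; what a row does not reach only later rows make up. A row lasts 1/8 s, in which the tool goes at most 62.5 mm and 10.7 degrees, less where a joint would pass 70% of its speed; a pose out of reach is approached as far as the arm can. A call with a number of a shift or a turn outside -1 to 1 is refused whole. A call with a gripper value outside its range is refused whole. The fingers move at their own pace and stop on an object; "squeeze" is the grip in N (left out, the last holds). Time passes only in rows, so rows that repeat a pose let the fingers close. It gives the time, the measured TCP pose, the force, the opening and the grip force at its end, in the units of the state.
- readout.sense(): the state, without advancing time (a new reading comes with each control period).
- capture(name): name is "scene" or "top" or "wrist"; returns a dict with "pixels" (480x640x3 uint8, red, green, blue), "K" (3x3 intrinsics, pixels), "k1" (the pictures are not rectified: a ray, as slopes to the right and down, at radius r is drawn at 1 + k1 r^2 times it, then the intrinsics apply), "view" (4x4, takes a point from world to camera coordinates). Camera axes: x right, y up, looking along -z (the intrinsics and any distortion apply to the point x, -y, -z); pixel columns grow to the right and rows downward; lengths in mm; the calibration is good to about 2 mm. A picture is of the moment at which its call begins. There is no depth.
- order.sign_off(): hands the job in; it is judged then, once.
Trained networks look in the newest picture that a camera, given by its name, has taken for a name from the list of things; names that differ only in an ending like _2 or _b are one class to them, and where a whole thing is asked for, a point or a joint stands for the part that bears it (a point fixed in the world has none). Each returns a list of dicts, best first, with "conf" (0 to 1); they miss things now and then, are a little off and sometimes report something else, mostly with a low value. They report only what shows in the picture. A call takes as long as a camera call.
- finder.find_in(camera, target): "position" ([x, y, z] in mm, in world coordinates, good to about 4 mm: the middle of the surface that is visible of it).
- finder.masks_of(camera, target): "region" (480x640 bool, what is visible of it).
- finder.tip_of(camera, target): "position" ([x, y, z] in mm, in world coordinates, good to about 4 mm: a listed point, or the origin of a listed thing).
The state is a dict: "t": time; "joint_pos": joint angles; "dq": joint speeds; "tau": joint torques, N m; "tool_pos": TCP position; "orientation": TCP orientation; "contact_force": force on the tool from outside, world axes, zero at the start; "torque": the same for the moment, N m; "grip_width": opening from 0.0 (shut) to 1.0 (fully open); "grasp_force": force on a finger pad.
Only numpy, scipy, OpenCV 4.12 (cv2) and the standard library are available. Lean on these libraries where they do the work, as an engineer would, in place of code of your own. Each camera call takes 0.05 s, during which the arm holds its last target. There are 200 camera calls.

### The job

With the black thumb grip of the index lever, click the glue-stick rack round one notch per push until its one empty pocket stands beside the tall peg: push each time through the click to the felt stop without forcing it, let the lever spring fully home, and do not turn the wheel or its sticks by hand. Only then pick up the spare glue stick, stand it upright and fully down in the empty pocket, and let go. Leave the wooden block and the pin box where they are.

Things in the scene. Friction and masses are not known exactly. Their poses are not given: they have to be found in the camera images.
- rack: Fixed glue-stick rack: round grey plate (radius 106 mm, 10 thick) with a tongue on its -x side under the lever. Origin under the wheel's axis, on the plate's underside, z up. Beside three pocket places (92 mm from the axis, at 0, 45 and 90 deg anticlockwise from rack +x) stand one tall peg and two 10 mm stubs, in changing order.
- wheel: Aluminium wheel (radius 74 mm) resting on a spindle with about 1 mm play, with 8 black pockets 45 deg apart on a 50 mm circle, 7 filled with fixed glue sticks that reach 137 mm above the rack's origin. Origin at the rack's origin, z up. It clicks clockwise (from above) by one pocket for each full stroke, never back; an unfinished stroke leaves it between notches.
- empty_pocket (a point): Centre of the inner floor of the one empty pocket, 53 mm above the rack's origin: a round black cup, bore 31 mm, rim 20 mm higher, 50 mm from the wheel's axis. It starts on the lever's side of the wheel (rack -x), 2 to 4 notches before the tall peg.
- thumb_lever: Flat steel index lever turning level on an upright pivot, 110 mm from the wheel's axis towards rack -x (5 mm more or less to the side). Origin on the pivot, 10 mm above the rack's origin, z up; the thumb grip stands 80 mm out along its -x. Pushing the grip towards rack -y turns it anticlockwise by 0.6 to 0.95 rad to its stop; a spring (1 to 2 N) brings it home.
- lever_bracket: Round steel boss (26 mm across, 4 thick) fixed on the rack's plate, on which the lever turns; screwed on a little shifted and turned each time. Origin under the pivot, axes nearly those of the rack. With the lever home the grip stands 40 mm to its +y.
- thumb_grip (a point): Top centre of the lever's upright black thumb grip: a ribbed round post 18 mm thick, 52 tall, its top 72 mm above the rack's origin; at home 180 mm to -x and 30 to 51 mm to +y of the wheel's axis in the rack's frame. A push takes 2 to 7 N, eases at the click, then 3 to 6 mm on comes a hard stop; it varies and must be felt. Over 14 N damages it. It picks up the next notch only from home.
- tall_peg: Steel peg 55 mm tall with a round 18 mm head, standing on the rack's plate 92 mm from the wheel's axis; it marks the loading place. Origin at its foot, z up. With the empty pocket beside it (same direction from the axis) the two are 42 mm apart in plan; one notch off, 66 mm.
- glue_stick: The spare glue stick, standing alone on the table left of the rack: 25 mm diameter body, 26 mm cap, 86 mm tall, about 30 g. Origin at the centre of its underside, z along it.
- wood_block: Bystander: wooden block 45x75x35 mm lying on the table; origin under its centre.
- pin_box: Bystander: flat red box of pins 36x55x14 mm right of the rack; origin under its centre.

How it is judged:
By the outcome, as a careful person would: the job done as asked, in the order asked, and still so for the second after the job is handed in, with the robot touching nothing.
It also fails if it takes over 72 s, if anything falls off the work surface, if the arm or the gripper's body presses on something with over 40 N, if the wrist force passes 120 N, or if a joint passes its speed limit or range.

## Working session

There is one attempt and no reset: what is moved stays moved. The work goes in short steps, Python scripts to look and compute and a tool call to move; the robot and the scene stay as the last step left them, time stands still between calls to the robot, and variables do not carry over. Pictures are saved under pics/ and viewed, at most 12 in all, crops included, and the job is handed in when it is done.

Besides the shell and the picture viewer there is one more tool, called as name(argument=value, ...) on one line, values as JSON. servo_tool: Moves the arm, as the interface text tells. Its arguments: {"type":"object","properties":{"moves":{"type":"array"},"squeeze":{"type":"number"}},"required":["moves"]}

```bash
mkdir -p pics; ls; cat > h.py <<'E'
import numpy as np, cv2
from plant import readout, capture, order, finder, ctrl
def save(c,n):
    d=capture(c); cv2.imwrite('pics/'+n+'.png',d['pixels'][:,:,::-1]); return d
def f(cam,names,fn='tip_of'):
    for n in names:
        r=getattr(finder,fn)(cam,n)
        print(cam,fn,n,[(np.round(x['position'],0).tolist(),round(x['conf'],2)) for x in r[:3]])
def ray(d,u,v):
    K=d['K']; k=d['k1']; p=np.array([(u-K[0,2])/K[0,0],(v-K[1,2])/K[1,1]]); q=p.copy()
    for _ in range(20): q=p/(1+k*(q@q))
    V=np.array(d['view']); R=V[:3,:3]; c=-R.T@V[:3,3]
    return c,R.T@np.array([q[0],-q[1],-1])
def atz(d,u,v,z):
    c,r=ray(d,u,v); return c+r*(z-c[2])/r[2]
def proj(d,P):
    V=np.array(d['view']); p=V[:3,:3]@np.array(P)+V[:3,3]; s=np.array([p[0],-p[1]])/-p[2]; s=s*(1+d['k1']*(s@s)); K=d['K']; return K[0,0]*s[0]+K[0,2],K[1,1]*s[1]+K[1,2]
E
python3 - <<'E'
from h import *
save('top','top0'); save('scene','sc0')
for c in ('top','scene'): f(c,['rack','wheel','empty_pocket','thumb_lever','lever_bracket','thumb_grip','tall_peg','glue_stick','wood_block','pin_box'])
s=readout.sense();print(s, ctrl.pinch_z)
E
```

```text
pics
top tip_of rack []
top tip_of wheel [([593.0, -255.0, 1.0], 0.96)]
top tip_of empty_pocket [([545.0, -265.0, 53.0], 0.83)]
top tip_of thumb_lever [([486.0, -292.0, 7.0], 0.62)]
top tip_of lever_bracket [([486.0, -286.0, 10.0], 0.82)]
top tip_of thumb_grip [([409.0, -275.0, 74.0], 0.93), ([558.0, -166.0, 11.0], 0.6), ([487.0, -287.0, 12.0], 0.49)]
top tip_of tall_peg [([613.0, 28.0, -5.0], 0.72), ([555.0, -165.0, 10.0], 0.49)]
top tip_of glue_stick [([483.0, 16.0, -4.0], 0.68)]
top tip_of wood_block [([616.0, 27.0, -6.0], 0.89)]
top tip_of pin_box [([501.0, -476.0, 6.0], 0.93), ([488.0, -286.0, 10.0], 0.66)]
scene tip_of rack [([595.0, -252.0, 0.0], 0.72)]
scene tip_of wheel [([593.0, -252.0, 4.0], 0.71)]
scene tip_of empty_pocket [([544.0, -268.0, 53.0], 0.69), ([484.0, -289.0, 12.0], 0.47)]
scene tip_of thumb_lever [([486.0, -291.0, 11.0], 0.71), ([546.0, -268.0, 52.0], 0.24)]
scene tip_of lever_bracket [([490.0, -292.0, 11.0], 0.95)]
scene tip_of thumb_grip [([410.0, -274.0, 72.0], 0.96)]
scene tip_of tall_peg [([544.0, -272.0, 48.0], 0.68), ([560.0, -169.0, 12.0], 0.58)]
scen
[... 259 characters left out ...]
0,  2.06606006e-01,  1.54152757e+00,  2.41853331e-05,
        1.39348314e+00, -1.50498747e-01]), 'dq': array([ 3.37021140e-04,  5.90804698e-04, -7.21693038e-05,  7.83072273e-04,
       -8.70224662e-04,  1.26221473e-03]), 'tau': array([ 6.91026362e-04, -3.83058643e+01, -2.91974223e+01, -1.56798928e-04,
        7.87405861e-04, -6.85901426e-06]), 'tool_pos': array([ 215.84637824, -532.94379331,  231.26515571]), 'orientation': array([-1.25185178e-05,  9.81546669e-01,  1.91222739e-01,  1.13885312e-05]), 'contact_force': array([-0.64384025,  0.57329797, -0.40366067]), 'torque': array([ 0.01169156,  0.00499629, -0.00765503]), 'grasp_force': 0.0, 'grip_width': 0.9990408351915834} -18.700000000000003
```

View pics/top0.png

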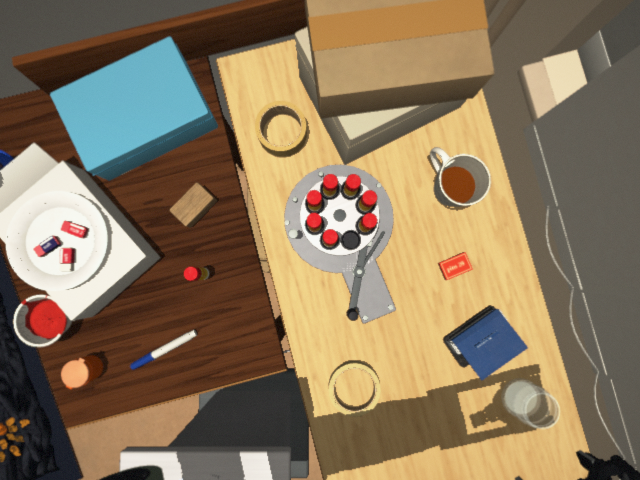

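View pics/sc0.png

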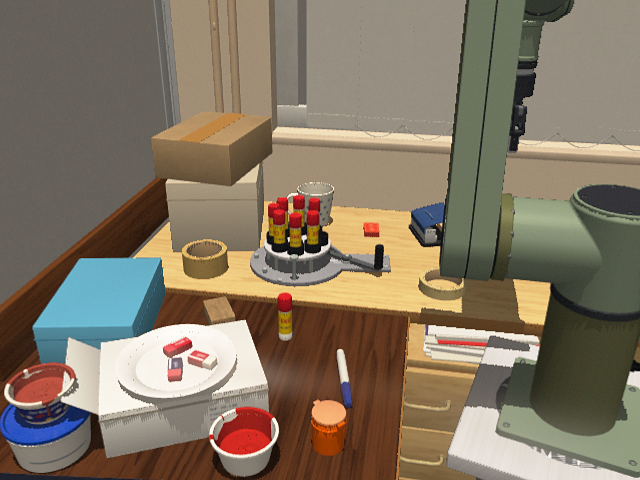

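The top view shows the wheel at (340,214), the empty pocket at (350,240), the grip at (352,314), the bracket at (359,271), and a likely tall peg head at (293,234). The stubs are near (297,190), and the stick is at (192,273).

```bash
python3 - <<'E'
from h import *
d=capture('top')
for n,u,v,z in [('peg',293,234,65),('pocket',350,240,73),('grip',352,314,72),('boss',359,271,14),('hub',340,214,60),('stick',191,273,86),('tongueL',361,322,10),('tongueR',395,309,10)]:
    print(n,atz(d,u,v,z).round(0))
im=d['pixels'][140:340,260:420]; im=cv2.resize(im,None,fx=3.7,fy=3,interpolation=cv2.INTER_CUBIC)[:600]
cv2.imwrite('pics/c1.png',cv2.resize(d['pixels'][140:340,260:420],None,fx=3,fy=3,interpolation=cv2.INTER_CUBIC)[:,:,::-1])
print(d['K'],d['k1'],np.array(d['view']).round(2))
E
```

```text
peg [ 555. -166.   65.]
pocket [ 544. -269.   73.]
grip [ 412. -272.   72.]
boss [ 489. -290.   14.]
hub [ 592. -251.   60.]
stick [484.  10.  86.]
tongueL [ 392. -294.   10.]
tongueR [ 417. -359.   10.]
[[465.6826163    0.         323.56002016]
 [  0.         465.6826163  241.42477694]
 [  0.           0.           1.        ]] 0.006840961981267613 [[ 0.0000e+00 -1.0000e+00  1.0000e-02 -2.2377e+02]
 [ 1.0000e+00  0.0000e+00  7.0000e-02 -5.4380e+02]
 [-7.0000e-02  1.0000e-02  1.0000e+00 -8.6578e+02]
 [ 0.0000e+00  0.0000e+00  0.0000e+00  1.0000e+00]]
```

View pics/c1.png

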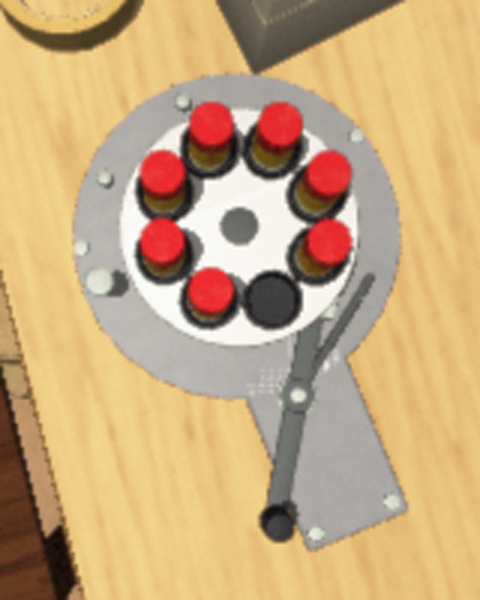

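Pocket direction is about 200°, peg about 113°, so two clicks. I'll move to the +y side of the grip with the fingers shut.

servo_tool(moves=[{"dx":1.0,"dy":-0.7,"grip":-1},{"dx":1.0,"dy":-0.7,"grip":-1}], squeeze=40)

```text
validation failed for argument at $.mo...
```

servo_tool(moves=[{"dx":1.0,"dy":-0.7,"grip":-1},{"dx":1.0,"dy":-0.7,"grip":-1}])

```text
validation failed for argument at $.mo...
```

servo_tool(moves=[{"dx":0.86,"dy":-0.65,"dz":0.5,"rz":0.133,"grip":-1},{"dx":0.86,"dy":-0.65,"dz":0.9,"rz":0.133,"grip":-1},{"dx":0.86,"dy":-0.65,"dz":0.9,"rz":0.133,"grip":-1}])

```text
validation failed for argument at $.mo...
```

```bash
python3 - <<'E'
from h import *
from scipy.spatial.transform import Rotation as R
d=save('wrist','w1'); f('wrist',['thumb_grip','lever_bracket','thumb_lever','wheel','empty_pocket'])
capture('top');f('top',['thumb_grip','lever_bracket'])
s=readout.sense(); q=s['orientation']; print(s['t'],s['tool_pos'],s['contact_force']); print(R.from_quat(np.r_[q[1:],q[0]]).as_matrix().round(3))
E
```

```text
wrist tip_of thumb_grip []
wrist tip_of lever_bracket []
wrist tip_of thumb_lever []
wrist tip_of wheel []
wrist tip_of empty_pocket []
top tip_of thumb_grip [([406.0, -274.0, 77.0], 0.98)]
top tip_of lever_bracket [([488.0, -286.0, 9.0], 0.67)]
1.6 [ 215.80464378 -532.96592094  231.28806909] [ 0.13333418 -0.56731619  0.08235523]
[[ 0.927  0.375 -0.   ]
 [ 0.375 -0.927 -0.   ]
 [-0.     0.    -1.   ]]
```

servo_tool(moves=[{"rx":0,"ry":0,"rz":0,"dx":1.0,"dy":-0.7,"dz":0,"grip":-1},{"rx":0,"ry":0,"rz":0,"dx":1.0,"dy":-0.7,"dz":0,"grip":-1}], squeeze=40)

```text
t: 1.85
tool_pos: [282.7, -429.7, 231.2]
orientation: [-0.0, 0.982, 0.19, 0.0]
contact_force: [0.5, -0.4, -0.3]
grip_width: 0.607
grasp_force: 0.0
```

servo_tool(moves=[{"rx":0,"ry":0,"rz":0,"dx":1.0,"dy":-0.7,"dz":0,"grip":-1},{"rx":0,"ry":0,"rz":0,"dx":1.0,"dy":-0.7,"dz":0,"grip":-1}])

```text
t: 2.1
tool_pos: [349.5, -326.5, 231.5]
orientation: [0.0, 0.982, 0.191, 0.0]
contact_force: [1.1, -0.3, 0.3]
grip_width: 0.142
grasp_force: 0.0
```

servo_tool(moves=[{"rx":0,"ry":0,"rz":0.133,"dx":0.86,"dy":-0.65,"dz":0,"grip":-1},{"rx":0,"ry":0,"rz":0.133,"dx":0.86,"dy":-0.65,"dz":0.6,"grip":-1},{"rx":0,"ry":0,"rz":0.133,"dx":0.86,"dy":-0.65,"dz":0.9,"grip":-1},{"rx":0,"ry":0,"rz":0.133,"dx":0.86,"dy":-0.65,"dz":0.9,"grip":-1}])

```text
t: 2.6
tool_pos: [401.7, -232.5, 138.1]
orientation: [-0.003, 0.996, 0.089, -0.003]
contact_force: [0.3, -0.3, 0.0]
grip_width: -0.0
grasp_force: 0.0
```

```bash
python3 - <<'E'
from h import *
from scipy.spatial.transform import Rotation as R
d=save('wrist','w1'); f('wrist',['thumb_grip','lever_bracket','thumb_lever','wheel','empty_pocket'])
s=readout.sense(); q=s['orientation']; print(s['t'],s['tool_pos'],s['contact_force']); print(R.from_quat(np.r_[q[1:],q[0]]).as_matrix().round(3))
E
```

```text
wrist tip_of thumb_grip [([412.0, -276.0, 72.0], 0.73)]
wrist tip_of lever_bracket [([491.0, -285.0, 7.0], 0.91)]
wrist tip_of thumb_lever [([487.0, -285.0, 8.0], 0.62)]
wrist tip_of wheel []
wrist tip_of empty_pocket [([542.0, -272.0, 53.0], 0.85), ([409.0, -277.0, 74.0], 0.24)]
2.9 [ 405.01583177 -237.51186758  143.48400397] [ 0.25164171 -0.52304688  0.36865895]
[[ 0.985  0.174  0.003]
 [ 0.174 -0.985 -0.003]
 [ 0.003  0.004 -1.   ]]
```

View pics/w1.png

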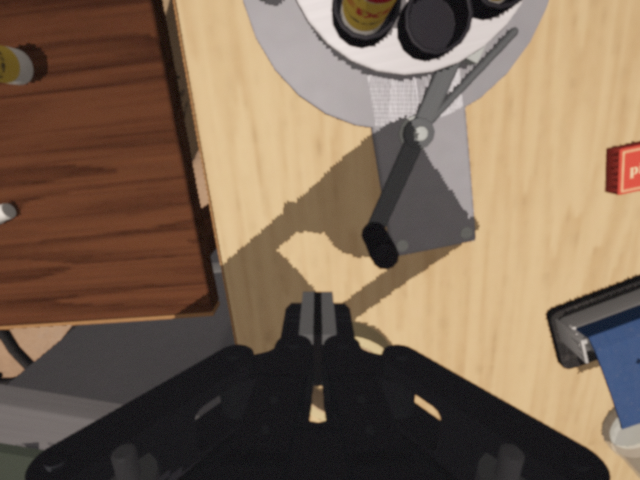

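The wrist view shows the grip at (381,245), the shut fingertips at (318,300) and the pivot at (420,132). The fingers are clear of the lever, so I'll lower and approach.

servo_tool(moves=[{"rx":0,"ry":0,"rz":0,"dx":0,"dy":0,"dz":0.6,"grip":-1},{"rx":0,"ry":0,"rz":0,"dx":0,"dy":0,"dz":1.0,"grip":-1},{"rx":0,"ry":0,"rz":0,"dx":0,"dy":0.06,"dz":1.0,"grip":-1},{"rx":0,"ry":0,"rz":0,"dx":0,"dy":0.1,"dz":1.0,"grip":-1},{"rx":0,"ry":0,"rz":0,"dx":0,"dy":0.1,"dz":1.0,"grip":-1}])

```text
t: 3.52
tool_pos: [407.7, -247.8, 43.9]
orientation: [0.002, 0.996, 0.087, 0.002]
contact_force: [0.3, -1.0, -0.6]
grip_width: 0.001
grasp_force: 0.0
```

servo_tool(moves=[{"rx":0,"ry":0,"rz":0,"dx":0,"dy":0.02,"dz":0,"grip":-1},{"rx":0,"ry":0,"rz":0,"dx":0,"dy":0.04,"dz":0,"grip":-1},{"rx":0,"ry":0,"rz":0,"dx":0,"dy":0.04,"dz":0,"grip":-1}])

```text
t: 3.9
tool_pos: [406.6, -249.6, 41.6]
orientation: [0.0, 0.996, 0.088, 0.0]
contact_force: [0.3, -0.6, -0.0]
grip_width: -0.004
grasp_force: 0.0
```

servo_tool(moves=[{"rx":0,"ry":0,"rz":0,"dx":0,"dy":0.02,"dz":0,"grip":-1},{"rx":0,"ry":0,"rz":0,"dx":0,"dy":0.04,"dz":0,"grip":-1},{"rx":0,"ry":0,"rz":0,"dx":0,"dy":0.04,"dz":0,"grip":-1}])

```text
t: 4.28
tool_pos: [406.7, -253.0, 41.0]
orientation: [-0.001, 0.996, 0.088, -0.0]
contact_force: [-2.4, 0.7, 0.4]
grip_width: -0.003
grasp_force: 0.7
```

```bash
python3 - <<'E'
from h import *
s=readout.sense(); print(s['t'],s['tool_pos'],s['contact_force'])
capture('top'); f('top',['thumb_grip'])
E
```

```text
4.275 [ 406.73867864 -252.98322746   41.02325142] [-2.38929436  0.66295097  0.42055074]
top tip_of thumb_grip [([616.0, 26.0, -2.0], 0.71)]
```

Contact is light. I'll follow the grip's arc.

servo_tool(moves=[{"rx":0,"ry":0,"rz":0,"dx":-0.01,"dy":0.04,"dz":0,"grip":-1},{"rx":0,"ry":0,"rz":0,"dx":-0.02,"dy":0.08,"dz":0,"grip":-1},{"rx":0,"ry":0,"rz":0,"dx":-0.03,"dy":0.115,"dz":0,"grip":-1},{"rx":0,"ry":0,"rz":0,"dx":-0.04,"dy":0.15,"dz":0,"grip":-1},{"rx":0,"ry":0,"rz":0,"dx":-0.04,"dy":0.15,"dz":0,"grip":-1}])

```text
t: 5.0
tool_pos: [405.8, -269.1, 41.2]
orientation: [0.0, 0.996, 0.088, 0.0]
contact_force: [-0.7, 1.6, -1.9]
grip_width: 0.003
grasp_force: 0.6
```

servo_tool(moves=[{"rx":0,"ry":0,"rz":0,"dx":0,"dy":0.04,"dz":0,"grip":-1},{"rx":0,"ry":0,"rz":0,"dx":-0.01,"dy":0.08,"dz":0,"grip":-1},{"rx":0,"ry":0,"rz":0,"dx":-0.01,"dy":0.12,"dz":0,"grip":-1},{"rx":0,"ry":0,"rz":0,"dx":-0.01,"dy":0.12,"dz":0,"grip":-1}])

```text
t: 5.5
tool_pos: [406.8, -281.0, 41.2]
orientation: [-0.0, 0.996, 0.088, -0.0]
contact_force: [-1.8, 2.2, 0.1]
grip_width: -0.003
grasp_force: 1.0
```

```bash
python3 - <<'E'
from h import *
s=readout.sense(); print(s['t'],s['tool_pos'],s['contact_force'])
d=capture('top'); f('top',['thumb_grip','empty_pocket','wheel'])
w=capture('wrist'); f('wrist',['thumb_grip'])
a=np.hstack([cv2.resize(d['pixels'][160:340,280:420],(373,480)),cv2.resize(w['pixels'][100:420,120:520],(420,336))[:336].repeat(1,0) if 0 else cv2.copyMakeBorder(cv2.resize(w['pixels'][60:420,120:540],(420,360)),0,120,0,0,0)])
cv2.imwrite('pics/p1.png',a[:,:,::-1])
E
```

```text
5.5 [ 406.7670802  -280.97071555   41.17804556] [-1.78162657  2.1695375   0.07700446]
top tip_of thumb_grip []
top tip_of empty_pocket [([540.0, -252.0, 55.0], 0.94)]
top tip_of wheel [([588.0, -252.0, 3.0], 0.62)]
wrist tip_of thumb_grip [([410.0, -308.0, 75.0], 0.63)]
```

View pics/p1.png

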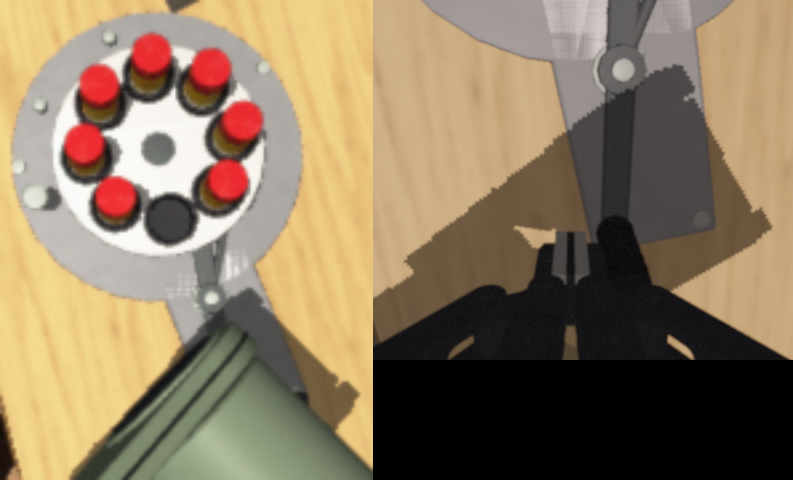

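The left half shows the wheel partly turned, pocket at (170,220). The right half shows the finger pushing the grip, with the contact good. I'll continue in shorter steps.

servo_tool(moves=[{"rx":0,"ry":0,"rz":0,"dx":0,"dy":0.03,"dz":0,"grip":-1},{"rx":0,"ry":0,"rz":0,"dx":0.005,"dy":0.06,"dz":0,"grip":-1},{"rx":0,"ry":0,"rz":0,"dx":0.01,"dy":0.08,"dz":0,"grip":-1},{"rx":0,"ry":0,"rz":0,"dx":0.01,"dy":0.08,"dz":0,"grip":-1}])

```text
t: 6.3
tool_pos: [409.6, -288.9, 41.3]
orientation: [0.0, 0.996, 0.088, 0.0]
contact_force: [-1.2, 1.2, -1.3]
grip_width: 0.002
grasp_force: 0.9
```

servo_tool(moves=[{"rx":0,"ry":0,"rz":0,"dx":0.005,"dy":0.02,"dz":0,"grip":-1},{"rx":0,"ry":0,"rz":0,"dx":0.01,"dy":0.04,"dz":0,"grip":-1},{"rx":0,"ry":0,"rz":0,"dx":0.01,"dy":0.04,"dz":0,"grip":-1}])

```text
t: 6.68
tool_pos: [411.0, -292.4, 41.3]
orientation: [0.0, 0.996, 0.088, 0.0]
contact_force: [-2.1, 1.5, -1.1]
grip_width: -0.001
grasp_force: 1.2
```

```bash
python3 - <<'E'
from h import *
s=readout.sense(); print(s['t'],s['tool_pos'],s['contact_force'])
d=capture('top'); f('top',['empty_pocket'])
w=capture('wrist'); f('wrist',['thumb_grip'])
E
```

```text
6.675 [ 411.02446398 -292.37853318   41.26111915] [-2.09200924  1.53210984 -1.07869551]
top tip_of empty_pocket [([539.0, -246.0, 52.0], 0.69)]
wrist tip_of thumb_grip [([414.0, -318.0, 75.0], 0.95)]
```

servo_tool(moves=[{"rx":0,"ry":0,"rz":0,"dx":0.005,"dy":0.02,"dz":0,"grip":-1},{"rx":0,"ry":0,"rz":0,"dx":0.01,"dy":0.04,"dz":0,"grip":-1},{"rx":0,"ry":0,"rz":0,"dx":0.01,"dy":0.04,"dz":0,"grip":-1}])

```text
t: 7.25
tool_pos: [412.9, -296.3, 41.3]
orientation: [0.0, 0.996, 0.088, 0.0]
contact_force: [-2.6, 1.6, -1.4]
grip_width: 0.001
grasp_force: 1.1
```

servo_tool(moves=[{"rx":0,"ry":0,"rz":0,"dx":0.005,"dy":0.02,"dz":0,"grip":-1},{"rx":0,"ry":0,"rz":0,"dx":0.01,"dy":0.04,"dz":0,"grip":-1},{"rx":0,"ry":0,"rz":0,"dx":0.01,"dy":0.04,"dz":0,"grip":-1}])

```text
t: 7.62
tool_pos: [414.5, -300.0, 41.3]
orientation: [0.0, 0.996, 0.088, 0.0]
contact_force: [-2.5, 1.6, 0.1]
grip_width: 0.003
grasp_force: 1.1
```

```bash
python3 - <<'E'
from h import *
s=readout.sense(); print(s['t'],s['tool_pos'],s['contact_force'])
d=capture('top'); f('top',['empty_pocket'])
w=capture('wrist'); f('wrist',['thumb_grip'])
E
```

```text
7.625 [ 414.5183187  -300.03847314   41.31528416] [-2.51881587  1.61698761  0.09600039]
top tip_of empty_pocket [([542.0, -240.0, 54.0], 0.77)]
wrist tip_of thumb_grip []
```

servo_tool(moves=[{"rx":0,"ry":0,"rz":0,"dx":0.01,"dy":0.02,"dz":0,"grip":-1},{"rx":0,"ry":0,"rz":0,"dx":0.01,"dy":0.03,"dz":0,"grip":-1}])

```text
t: 8.07
tool_pos: [415.8, -302.4, 41.2]
orientation: [-0.0, 0.996, 0.088, -0.0]
contact_force: [-2.6, 3.3, 0.4]
grip_width: 0.0
grasp_force: 1.7
```

servo_tool(moves=[{"rx":0,"ry":0,"rz":0,"dx":0.01,"dy":0.02,"dz":0,"grip":-1},{"rx":0,"ry":0,"rz":0,"dx":0.01,"dy":0.03,"dz":0,"grip":-1}])

```text
t: 8.32
tool_pos: [417.5, -305.3, 41.2]
orientation: [-0.0, 0.996, 0.088, 0.0]
contact_force: [-0.0, 2.3, -0.4]
grip_width: 0.002
grasp_force: 1.7
```

```bash
python3 - <<'E'
from h import *
s=readout.sense(); print(s['t'],s['tool_pos'],s['contact_force'])
d=capture('top'); f('top',['empty_pocket'])
w=capture('wrist'); f('wrist',['thumb_grip'])
E
```

```text
8.325 [ 417.47499145 -305.33991772   41.19473502] [-0.01173297  2.25668751 -0.41279635]
top tip_of empty_pocket [([541.0, -237.0, 51.0], 0.6)]
wrist tip_of thumb_grip [([418.0, -328.0, 73.0], 0.95)]
```

servo_tool(moves=[{"rx":0,"ry":0,"rz":0,"dx":0.005,"dy":0.01,"dz":0,"grip":-1},{"rx":0,"ry":0,"rz":0,"dx":0.01,"dy":0.02,"dz":0,"grip":-1}])

```text
t: 8.78
tool_pos: [418.8, -307.3, 41.3]
orientation: [0.0, 0.996, 0.088, 0.0]
contact_force: [-0.9, 1.3, -1.1]
grip_width: -0.0
grasp_force: 0.9
```

servo_tool(moves=[{"rx":0,"ry":0,"rz":0,"dx":0.005,"dy":0.01,"dz":0,"grip":-1},{"rx":0,"ry":0,"rz":0,"dx":0.01,"dy":0.02,"dz":0,"grip":-1}])

```text
t: 9.02
tool_pos: [420.6, -309.6, 41.7]
orientation: [0.001, 0.996, 0.088, 0.001]
contact_force: [-0.8, 1.4, 0.5]
grip_width: -0.001
grasp_force: 0.9
```

servo_tool(moves=[{"rx":0,"ry":0,"rz":0,"dx":0.005,"dy":0.01,"dz":0,"grip":-1},{"rx":0,"ry":0,"rz":0,"dx":0.01,"dy":0.02,"dz":0,"grip":-1}])

```text
t: 9.28
tool_pos: [421.6, -311.0, 41.5]
orientation: [0.0, 0.996, 0.088, 0.0]
contact_force: [-1.3, 1.7, 1.8]
grip_width: 0.002
grasp_force: 0.8
```

```bash
python3 - <<'E'
from h import *
s=readout.sense(); print(s['t'],s['tool_pos'],s['contact_force'])
d=capture('top'); f('top',['empty_pocket'])
w=capture('wrist'); f('wrist',['thumb_grip'])
E
```

```text
9.275 [ 421.64828736 -311.00989055   41.5337946 ] [-1.26683735  1.7379511   1.82529714]
top tip_of empty_pocket [([546.0, -222.0, 54.0], 0.74)]
wrist tip_of thumb_grip [([419.0, -340.0, 75.0], 0.91)]
```

Force eased and the pocket advanced, so the click has passed. Next I'll feel for the stop.

servo_tool(moves=[{"rx":0,"ry":0,"rz":0,"dx":0.005,"dy":0.01,"dz":0,"grip":-1}])

```text
t: 9.6
tool_pos: [422.1, -311.6, 41.4]
orientation: [-0.0, 0.996, 0.088, 0.0]
contact_force: [-1.5, 1.4, 1.0]
grip_width: -0.0
grasp_force: 0.9
```

servo_tool(moves=[{"rx":0,"ry":0,"rz":0,"dx":0.005,"dy":0.01,"dz":0,"grip":-1}])

```text
t: 9.72
tool_pos: [422.7, -312.5, 41.3]
orientation: [-0.0, 0.996, 0.088, -0.0]
contact_force: [-0.8, 1.7, 0.8]
grip_width: 0.0
grasp_force: 0.8
```

servo_tool(moves=[{"rx":0,"ry":0,"rz":0,"dx":0.005,"dy":0.005,"dz":0,"grip":-1},{"rx":0,"ry":0,"rz":0,"dx":0.005,"dy":0.005,"dz":0,"grip":-1}])

```text
t: 9.98
tool_pos: [423.2, -312.8, 41.1]
orientation: [-0.0, 0.996, 0.088, -0.0]
contact_force: [-1.8, 1.5, 0.0]
grip_width: 0.001
grasp_force: 0.9
```

servo_tool(moves=[{"rx":0,"ry":0,"rz":0,"dx":0.005,"dy":0.01,"dz":0,"grip":-1},{"rx":0,"ry":0,"rz":0,"dx":0.005,"dy":0.01,"dz":0,"grip":-1}])

```text
t: 10.22
tool_pos: [423.6, -313.4, 41.1]
orientation: [-0.0, 0.996, 0.088, -0.0]
contact_force: [-2.5, 2.4, 2.0]
grip_width: 0.0
grasp_force: 1.5
```

servo_tool(moves=[{"rx":0,"ry":0,"rz":0,"dx":0.005,"dy":0.01,"dz":0,"grip":-1},{"rx":0,"ry":0,"rz":0,"dx":0.005,"dy":0.01,"dz":0,"grip":-1}])

```text
t: 10.48
tool_pos: [423.9, -313.9, 41.0]
orientation: [-0.001, 0.996, 0.088, -0.001]
contact_force: [-4.3, 3.4, 2.7]
grip_width: 0.002
grasp_force: 2.3
```

```bash
python3 - <<'E'
from h import *
s=readout.sense(); print(s['t'],s['tool_pos'],s['contact_force'])
d=capture('top'); f('top',['empty_pocket'])
w=capture('wrist'); f('wrist',['thumb_grip'])
E
```

```text
10.475 [ 423.92599132 -313.87786461   40.98591085] [-4.34314118  3.35953621  2.73786876]
top tip_of empty_pocket [([546.0, -227.0, 54.0], 0.75)]
wrist tip_of thumb_grip [([423.0, -340.0, 73.0], 0.72)]
```

The stop is felt at about 6 N. I'll back off past home.

servo_tool(moves=[{"rx":0,"ry":0,"rz":0,"dx":-0.05,"dy":-0.15,"dz":0,"grip":-1},{"rx":0,"ry":0,"rz":0,"dx":-0.08,"dy":-0.35,"dz":0,"grip":-1},{"rx":0,"ry":0,"rz":0,"dx":-0.08,"dy":-0.55,"dz":0,"grip":-1},{"rx":0,"ry":0,"rz":0,"dx":-0.06,"dy":-0.75,"dz":0,"grip":-1},{"rx":0,"ry":0,"rz":0,"dx":-0.06,"dy":-0.75,"dz":0,"grip":-1},{"rx":0,"ry":0,"rz":0,"dx":-0.06,"dy":-0.75,"dz":0,"grip":-1}])

```text
t: 11.42
tool_pos: [406.3, -242.4, 41.7]
orientation: [0.001, 0.996, 0.088, 0.0]
contact_force: [0.7, -1.5, 0.1]
grip_width: -0.003
grasp_force: 0.0
```

```bash
python3 - <<'E'
from h import *
s=readout.sense(); print(s['t'],s['tool_pos'],s['contact_force'])
d=capture('top'); f('top',['empty_pocket','wheel'])
w=capture('wrist'); f('wrist',['thumb_grip'])
a=np.hstack([cv2.resize(d['pixels'][160:340,280:420],(373,480)),cv2.copyMakeBorder(cv2.resize(w['pixels'][60:420,120:540],(420,360)),0,120,0,0,0)])
cv2.imwrite('pics/p2.png',a[:,:,::-1])
E
```

```text
11.425 [ 406.25971689 -242.44283708   41.68326936] [ 0.65047347 -1.46268223  0.11329754]
top tip_of empty_pocket [([545.0, -231.0, 54.0], 0.79)]
top tip_of wheel [([594.0, -252.0, 2.0], 0.83)]
wrist tip_of thumb_grip [([407.0, -280.0, 73.0], 0.86)]
```

View pics/p2.png

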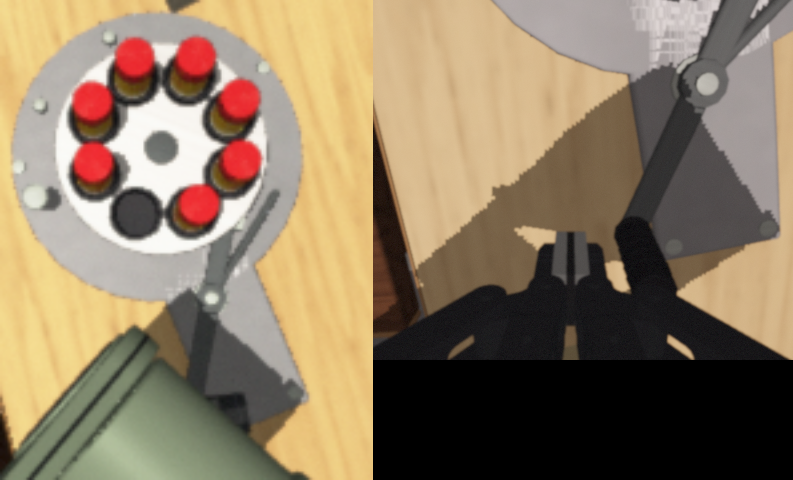

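One notch is done and the lever is home. The empty pocket is at (137,213) on the left; the peg at (40,197) is one notch on. Second push.

servo_tool(moves=[{"rx":0,"ry":0,"rz":0,"dx":-0.01,"dy":0.08,"dz":0,"grip":-1},{"rx":0,"ry":0,"rz":0,"dx":-0.02,"dy":0.12,"dz":0,"grip":-1},{"rx":0,"ry":0,"rz":0,"dx":-0.04,"dy":0.19,"dz":0,"grip":-1},{"rx":0,"ry":0,"rz":0,"dx":-0.05,"dy":0.26,"dz":0,"grip":-1},{"rx":0,"ry":0,"rz":0,"dx":-0.06,"dy":0.32,"dz":0,"grip":-1},{"rx":0,"ry":0,"rz":0,"dx":-0.06,"dy":0.38,"dz":0,"grip":-1},{"rx":0,"ry":0,"rz":0,"dx":-0.05,"dy":0.44,"dz":0,"grip":-1},{"rx":0,"ry":0,"rz":0,"dx":-0.04,"dy":0.5,"dz":0,"grip":-1},{"rx":0,"ry":0,"rz":0,"dx":-0.03,"dy":0.54,"dz":0,"grip":-1},{"rx":0,"ry":0,"rz":0,"dx":-0.02,"dy":0.58,"dz":0,"grip":-1},{"rx":0,"ry":0,"rz":0,"dx":-0.02,"dy":0.58,"dz":0,"grip":-1}])

```text
t: 13.05
tool_pos: [414.3, -299.9, 41.4]
orientation: [0.0, 0.996, 0.088, 0.0]
contact_force: [-1.4, 2.2, -1.8]
grip_width: 0.002
grasp_force: 0.9
```

servo_tool(moves=[{"rx":0,"ry":0,"rz":0,"dx":0.01,"dy":0.02,"dz":0,"grip":-1},{"rx":0,"ry":0,"rz":0,"dx":0.02,"dy":0.04,"dz":0,"grip":-1},{"rx":0,"ry":0,"rz":0,"dx":0.025,"dy":0.055,"dz":0,"grip":-1},{"rx":0,"ry":0,"rz":0,"dx":0.025,"dy":0.055,"dz":0,"grip":-1}])

```text
t: 13.55
tool_pos: [417.3, -304.5, 41.3]
orientation: [0.0, 0.996, 0.088, 0.0]
contact_force: [-2.7, 2.1, -0.6]
grip_width: 0.001
grasp_force: 1.3
```

servo_tool(moves=[{"rx":0,"ry":0,"rz":0,"dx":0.01,"dy":0.015,"dz":0,"grip":-1},{"rx":0,"ry":0,"rz":0,"dx":0.015,"dy":0.03,"dz":0,"grip":-1},{"rx":0,"ry":0,"rz":0,"dx":0.02,"dy":0.04,"dz":0,"grip":-1},{"rx":0,"ry":0,"rz":0,"dx":0.02,"dy":0.04,"dz":0,"grip":-1}])

```text
t: 14.05
tool_pos: [420.7, -308.7, 41.7]
orientation: [0.001, 0.996, 0.088, 0.001]
contact_force: [-0.4, 1.1, 0.2]
grip_width: -0.001
grasp_force: 0.8
```

servo_tool(moves=[{"rx":0,"ry":0,"rz":0,"dx":0.01,"dy":0.01,"dz":0,"grip":-1},{"rx":0,"ry":0,"rz":0,"dx":0.015,"dy":0.025,"dz":0,"grip":-1},{"rx":0,"ry":0,"rz":0,"dx":0.015,"dy":0.025,"dz":0,"grip":-1}])

```text
t: 14.42
tool_pos: [422.1, -310.5, 41.5]
orientation: [0.0, 0.996, 0.088, 0.0]
contact_force: [-1.1, 1.9, 1.3]
grip_width: 0.002
grasp_force: 0.7
```

servo_tool(moves=[{"rx":0,"ry":0,"rz":0,"dx":0.005,"dy":0.01,"dz":0,"grip":-1},{"rx":0,"ry":0,"rz":0,"dx":0.005,"dy":0.01,"dz":0,"grip":-1}])

```text
t: 14.68
tool_pos: [422.6, -311.2, 41.4]
orientation: [0.0, 0.996, 0.088, 0.0]
contact_force: [-1.5, 1.9, 1.0]
grip_width: 0.001
grasp_force: 0.7
```

servo_tool(moves=[{"rx":0,"ry":0,"rz":0,"dx":0.005,"dy":0.01,"dz":0,"grip":-1},{"rx":0,"ry":0,"rz":0,"dx":0.005,"dy":0.01,"dz":0,"grip":-1}])

```text
t: 14.92
tool_pos: [423.1, -312.0, 41.2]
orientation: [-0.0, 0.996, 0.088, -0.0]
contact_force: [-1.7, 1.5, 1.8]
grip_width: -0.004
grasp_force: 0.7
```

servo_tool(moves=[{"rx":0,"ry":0,"rz":0,"dx":0.005,"dy":0.01,"dz":0,"grip":-1},{"rx":0,"ry":0,"rz":0,"dx":0.005,"dy":0.01,"dz":0,"grip":-1}])

```text
t: 15.18
tool_pos: [423.7, -312.8, 41.2]
orientation: [-0.0, 0.996, 0.088, -0.0]
contact_force: [-0.8, 1.7, 1.6]
grip_width: -0.003
grasp_force: 0.9
```

servo_tool(moves=[{"rx":0,"ry":0,"rz":0,"dx":0.005,"dy":0.01,"dz":0,"grip":-1},{"rx":0,"ry":0,"rz":0,"dx":0.005,"dy":0.01,"dz":0,"grip":-1}])

```text
t: 15.42
tool_pos: [424.1, -313.3, 41.1]
orientation: [-0.001, 0.996, 0.088, -0.0]
contact_force: [-2.2, 2.6, 1.4]
grip_width: 0.001
grasp_force: 1.6
```

servo_tool(moves=[{"rx":0,"ry":0,"rz":0,"dx":0.005,"dy":0.01,"dz":0,"grip":-1},{"rx":0,"ry":0,"rz":0,"dx":0.005,"dy":0.01,"dz":0,"grip":-1}])

```text
t: 15.68
tool_pos: [424.4, -313.8, 41.0]
orientation: [-0.001, 0.996, 0.088, -0.001]
contact_force: [-3.0, 4.3, 2.9]
grip_width: 0.002
grasp_force: 2.3
```

servo_tool(moves=[{"rx":0,"ry":0,"rz":0,"dx":-0.05,"dy":-0.15,"dz":0,"grip":-1},{"rx":0,"ry":0,"rz":0,"dx":-0.08,"dy":-0.35,"dz":0,"grip":-1},{"rx":0,"ry":0,"rz":0,"dx":-0.08,"dy":-0.55,"dz":0,"grip":-1},{"rx":0,"ry":0,"rz":0,"dx":-0.06,"dy":-0.8,"dz":0,"grip":-1},{"rx":0,"ry":0,"rz":0,"dx":-0.06,"dy":-0.8,"dz":0,"grip":-1},{"rx":0,"ry":0,"rz":0,"dx":-0.06,"dy":-0.8,"dz":-0.5,"grip":0},{"rx":0,"ry":0,"rz":0,"dx":-0.06,"dy":-0.8,"dz":-1.0,"grip":0.2},{"rx":0,"ry":0,"rz":0,"dx":-0.06,"dy":-0.8,"dz":-1.0,"grip":0.2}])

```text
t: 16.68
tool_pos: [408.9, -240.0, 146.4]
orientation: [0.005, 0.996, 0.088, 0.004]
contact_force: [-0.0, -0.0, -0.1]
grip_width: 0.599
grasp_force: 0.0
```

```bash
python3 - <<'E'
from h import *
from scipy.spatial.transform import Rotation as R
s=readout.sense(); q=s['orientation'];print(s['t'],s['tool_pos'],s['contact_force'],s['joint_pos'].round(2)); print(R.from_quat(np.r_[q[1:],q[0]]).as_matrix().round(3))
d=capture('top'); f('top',['empty_pocket','wheel','glue_stick'])
w=capture('scene'); f('scene',['empty_pocket','glue_stick','tall_peg']);f('scene',['glue_stick'],'find_in')
a=np.hstack([cv2.resize(d['pixels'][160:340,280:420],(373,480)),cv2.resize(w['pixels'][170:290,240:340],(400,480))])
cv2.imwrite('pics/p3.png',a[:,:,::-1])
E
```

```text
16.675 [ 408.88430226 -240.03916374  146.4323815 ] [-0.03094259 -0.04778125 -0.08453693] [-0.71  0.07  1.88 -0.    1.18  0.68]
[[ 0.984  0.175  0.009]
 [ 0.175 -0.984 -0.009]
 [ 0.008  0.01  -1.   ]]
top tip_of empty_pocket [([567.0, -203.0, 54.0], 0.63)]
top tip_of wheel [([554.0, -167.0, 13.0], 0.7), ([591.0, -255.0, 1.0], 0.63)]
top tip_of glue_stick [([484.0, 15.0, -2.0], 0.75)]
scene tip_of empty_pocket [([566.0, -207.0, 52.0], 0.74), ([617.0, 29.0, -2.0], 0.25)]
scene tip_of glue_stick [([485.0, 13.0, -0.0], 0.68)]
scene tip_of tall_peg [([562.0, -169.0, 11.0], 0.63)]
scene find_in glue_stick [([475.0, 19.0, 50.0], 0.65)]
```

View pics/p3.png

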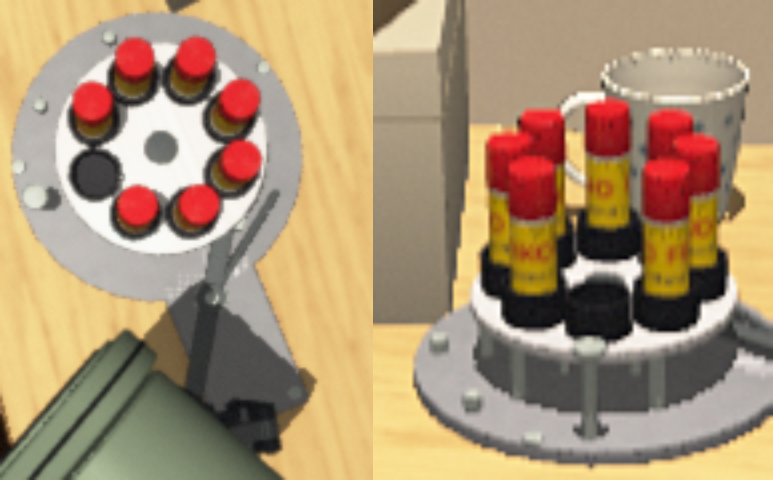

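Two notches are done. The empty pocket (95,172 left; 598,305 right) stands beside the tall peg (40,197; 590,350), and the lever is home. Now the spare stick.

servo_tool(moves=[{"rx":0,"ry":0,"rz":0,"dx":0.2,"dy":-0.39,"dz":-0.3,"grip":0.5},{"rx":0,"ry":0,"rz":0,"dx":0.4,"dy":-0.78,"dz":-0.4,"grip":0.6}])

```text
t: 17.38
tool_pos: [431.9, -153.1, 182.5]
orientation: [0.001, 0.996, 0.087, 0.001]
contact_force: [0.9, 0.3, 0.7]
grip_width: 0.799
grasp_force: 0.0
```

servo_tool(moves=[{"rx":0,"ry":0,"rz":0,"dx":0.2,"dy":-0.39,"dz":0,"grip":0.6},{"rx":0,"ry":0,"rz":0,"dx":0.4,"dy":-0.78,"dz":0,"grip":0.6}])

```text
t: 17.62
tool_pos: [457.0, -68.0, 181.2]
orientation: [0.0, 0.996, 0.088, 0.0]
contact_force: [0.0, -0.6, -0.3]
grip_width: 0.805
grasp_force: 0.0
```

servo_tool(moves=[{"rx":0,"ry":0,"rz":-0.133,"dx":0.2,"dy":-0.39,"dz":0,"grip":0.6},{"rx":0,"ry":0,"rz":-0.133,"dx":0.39,"dy":-0.78,"dz":0,"grip":0.6},{"rx":0,"ry":0,"rz":-0.133,"dx":0.39,"dy":-0.78,"dz":0.2,"grip":0.6},{"rx":0,"ry":0,"rz":-0.133,"dx":0.39,"dy":-0.78,"dz":0.2,"grip":0.6},{"rx":0,"ry":0,"rz":-0.133,"dx":0.39,"dy":-0.78,"dz":0.2,"grip":0.6}])

```text
t: 18.25
tool_pos: [481.4, 14.0, 161.3]
orientation: [-0.0, 0.982, 0.191, -0.0]
contact_force: [0.6, -0.4, -0.0]
grip_width: 0.807
grasp_force: 0.0
```

```bash
cat > st.py <<'E'
from h import *
from scipy.spatial.transform import Rotation as R
def state():
    s=readout.sense(); q=s['orientation'];M=R.from_quat(np.r_[q[1:],q[0]]).as_matrix();print(round(s['t'],2),s['tool_pos'].round(1),s['contact_force'].round(1),s['grip_width'],s['grasp_force'],s['joint_pos'].round(2)); print(M.round(3).tolist()); return s,M
E
python3 - <<'E'
from st import *
s,M=state()
d=save('wrist','w2'); f('wrist',['glue_stick']); f('wrist',['glue_stick'],'find_in')
m=finder.masks_of('wrist','glue_stick')
if m:
    v,u=np.nonzero(m[0]['region']); print(u.min(),u.max(),v.min(),v.max())
print(proj(d,(484,12,86)),proj(d,s['tool_pos']))
E
```

```text
18.25 [481.4  14.  161.3] [ 0.6 -0.4 -0. ] 0.806804714377032 0.0 [-0.15  0.08  1.84 -0.    1.22  1.04]
[[0.927, 0.375, -0.0], [0.375, -0.927, -0.0], [-0.0, -0.0, -1.0]]
wrist tip_of glue_stick [([485.0, 11.0, 0.0], 0.73)]
wrist find_in glue_stick [([492.0, 13.0, 85.0], 0.61)]
304 341 206 267
(np.float64(321.3718833941011), np.float64(251.33032640857803)) (np.float64(317.27371083707413), np.float64(310.5633069729009))
```

View pics/w2.png

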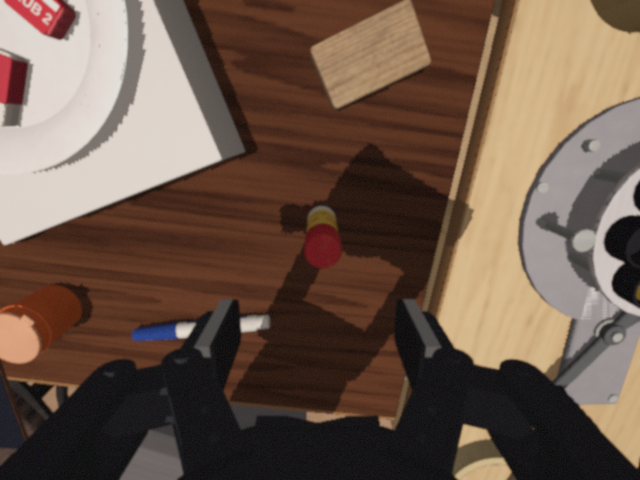

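The cap centre at (322,249) agrees with the estimate (484,12), so I'll descend and grip.

servo_tool(moves=[{"rx":0,"ry":0,"rz":0,"dx":0.017,"dy":0.028,"dz":0.3,"grip":0.6},{"rx":0,"ry":0,"rz":0,"dx":0.017,"dy":0.028,"dz":0.65,"grip":0.6},{"rx":0,"ry":0,"rz":0,"dx":0.017,"dy":0.028,"dz":0.9,"grip":0.6},{"rx":0,"ry":0,"rz":0,"dx":0.017,"dy":0.028,"dz":0.9,"grip":0.6}])

```text
t: 18.95
tool_pos: [482.2, 12.3, 69.7]
orientation: [-0.001, 0.982, 0.191, -0.002]
contact_force: [0.4, 0.8, -0.3]
grip_width: 0.801
grasp_force: 0.0
```

servo_tool(moves=[{"rx":0,"ry":0,"rz":0,"dx":0,"dy":0,"dz":0.2,"grip":0.6},{"rx":0,"ry":0,"rz":0,"dx":0,"dy":0,"dz":0.4,"grip":0.2},{"rx":0,"ry":0,"rz":0,"dx":0,"dy":0,"dz":0.41,"grip":-0.3},{"rx":0,"ry":0,"rz":0,"dx":0,"dy":0,"dz":0.41,"grip":-0.5},{"rx":0,"ry":0,"rz":0,"dx":0,"dy":0,"dz":0.41,"grip":-1},{"rx":0,"ry":0,"rz":0,"dx":0,"dy":0,"dz":0.41,"grip":-1},{"rx":0,"ry":0,"rz":0,"dx":0,"dy":0,"dz":0.41,"grip":-1}], squeeze=25)

```text
t: 19.82
tool_pos: [484.9, 12.2, 31.1]
orientation: [0.0, 0.982, 0.191, 0.001]
contact_force: [-0.6, -0.3, 4.1]
grip_width: 0.292
grasp_force: 24.4
```

```bash
python3 - <<'E'
from st import *
s,M=state()
E
```

```text
19.82 [484.9  12.2  31.1] [-0.6 -0.3  4.1] 0.29167264454305125 24.36183480269392 [-0.15  0.29  1.92 -0.    0.94  1.03]
[[0.927, 0.375, 0.002], [0.375, -0.927, -0.0], [0.001, 0.001, -1.0]]
```

servo_tool(moves=[{"rx":0,"ry":0,"rz":0,"dx":0,"dy":0,"dz":-0.2,"grip":-1},{"rx":0,"ry":0,"rz":0,"dx":0,"dy":0,"dz":-0.5,"grip":-1},{"rx":0,"ry":0,"rz":0,"dx":0,"dy":0,"dz":-1.0,"grip":-1}])

```text
t: 20.2
tool_pos: [482.0, 12.7, 129.5]
orientation: [-0.001, 0.982, 0.191, -0.002]
contact_force: [1.0, -0.0, -0.6]
grip_width: 0.292
grasp_force: 24.6
```

servo_tool(moves=[{"rx":0,"ry":0,"rz":0,"dx":0,"dy":0.1,"dz":-0.4,"grip":-1},{"rx":0,"ry":0,"rz":0,"dx":-0.2,"dy":0.5,"dz":-0.6,"grip":-1},{"rx":0,"ry":0,"rz":0,"dx":-0.3,"dy":1.0,"dz":-0.6,"grip":-1}])

```text
t: 20.58
tool_pos: [494.9, -92.4, 192.9]
orientation: [0.001, 0.981, 0.192, 0.002]
contact_force: [1.0, 0.3, -0.8]
grip_width: 0.291
grasp_force: 24.6
```

servo_tool(moves=[{"rx":0,"ry":0,"rz":0,"dx":-0.15,"dy":0.5,"dz":0,"grip":-1},{"rx":0,"ry":0,"rz":0,"dx":-0.31,"dy":0.96,"dz":0,"grip":-1},{"rx":0,"ry":0,"rz":0,"dx":-0.31,"dy":0.96,"dz":0,"grip":-1},{"rx":0,"ry":0,"rz":0,"dx":-0.31,"dy":0.96,"dz":0,"grip":-1}])

```text
t: 21.08
tool_pos: [500.6, -191.8, 189.8]
orientation: [-0.001, 0.982, 0.191, -0.0]
contact_force: [0.6, -0.5, -0.4]
grip_width: 0.288
grasp_force: 24.7
```

```bash
python3 - <<'E'
from st import *
s,M=state()
d=save('wrist','w3'); f('wrist',['empty_pocket','wheel','glue_stick','tall_peg'])
print(proj(d,(571,-206,73)),proj(d,(571,-206,53)))
t=capture('top');f('top',['empty_pocket','wheel'])
E
```

```text
21.07 [ 500.6 -191.8  189.8] [ 0.6 -0.5 -0.4] 0.28829587371735405 24.655233409866923 [-0.53  0.16  1.68  0.    1.3   0.66]
[[0.927, 0.375, -0.001], [0.375, -0.927, 0.001], [-0.0, -0.001, -1.0]]
wrist tip_of empty_pocket [([569.0, -205.0, 53.0], 0.7)]
wrist tip_of wheel [([596.0, -251.0, 4.0], 0.87), ([488.0, -288.0, 10.0], 0.29)]
wrist tip_of glue_stick []
wrist tip_of tall_peg [([554.0, -161.0, 12.0], 0.58)]
(np.float64(371.80854719115644), np.float64(156.16290855806048)) (np.float64(367.9925539183833), np.float64(154.12372069858648))
top tip_of empty_pocket [([572.0, -202.0, 54.0], 0.56)]
top tip_of wheel [([589.0, -254.0, 1.0], 0.64)]
```

View pics/w3.png

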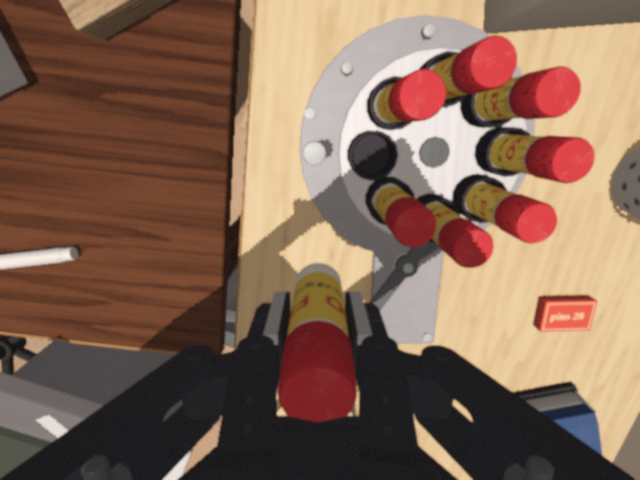

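The pocket rim at (372,155) matches (571,-206) within about 1 mm. The stick is upright in the fingers, its bottom edge at about (318,264). Now I'll check its offset in the hand.

```bash
python3 - <<'E'
from st import *
s,M=state()
d=capture('wrist')
for o in (-3,0,3):
    c=s['tool_pos']+M[:,0]*o
    def ring(z,r): 
        p=np.array([proj(d,(c[0]+r*np.cos(a),c[1]+r*np.sin(a),z)) for a in np.linspace(0,6.28,90)]); return p[:,0].min().round(1),p[:,0].max().round(1),p[:,1].min().round(1),p[:,1].max().round(1)
    print(o,ring(s['tool_pos'][2]-31,12.5),ring(s['tool_pos'][2]+55,13))
im=d['pixels'].astype(int)
print([(v,im[v,318].tolist()) for v in range(256,276,2)]); print([(v,im[v,318].tolist()) for v in range(408,430,3)])
b=d['pixels'][130:180,345:400].astype(np.uint8); g=b.max(2)<60
n,l,st,ce=cv2.connectedComponentsWithStats(g.astype(np.uint8)); print([(st[i].tolist(),(ce[i]+[345,130]).round(1)) for i in range(1,n) if st[i,4]>100])
E
```

```text
21.48 [ 501.2 -191.5  190.4] [ 0.3 -0.8 -0.6] 0.2888838923432735 24.65638515757746 [-0.53  0.16  1.68  0.    1.3   0.66]
[[0.926, 0.376, 0.0], [0.376, -0.926, -0.0], [0.0, 0.0, -1.0]]
-3 (np.float64(294.3), np.float64(340.1), np.float64(265.7), np.float64(307.4)) (np.float64(275.8), np.float64(359.0), np.float64(372.6), np.float64(438.6))
0 (np.float64(294.1), np.float64(340.2), np.float64(260.5), np.float64(302.6)) (np.float64(275.4), np.float64(359.4), np.float64(364.2), np.float64(431.5))
3 (np.float64(294.0), np.float64(340.3), np.float64(255.2), np.float64(297.7)) (np.float64(275.0), np.float64(359.8), np.float64(355.7), np.float64(424.3))
[(256, [240, 211, 166]), (258, [241, 211, 167]), (260, [240, 211, 167]), (262, [214, 186, 149]), (264, [142, 129, 116]), (266, [130, 122, 114]), (268, [132, 124, 116]), (270, [133, 123, 112]), (272, [130, 112, 72]), (274, [130, 107, 47])]
[(408, [125, 36, 38]), (411, [123, 32, 32]), (414, [125, 34, 37]), (417, [125, 38, 40]), (420, [122, 36, 36]), (423, [44, 28, 31]), (426, [29, 26, 29]), (429, [27, 25, 25])]
[([7, 4, 45, 46, 1128], array([376.9, 162. ]))]
```

servo_tool(moves=[{"rx":0,"ry":0,"rz":0,"dx":0.3,"dy":0.2,"dz":0,"grip":-1},{"rx":0,"ry":0,"rz":0,"dx":0.6,"dy":0.396,"dz":0,"grip":-1},{"rx":0,"ry":0,"rz":0,"dx":0.6,"dy":0.396,"dz":0.3,"grip":-1},{"rx":0,"ry":0,"rz":0,"dx":0.6,"dy":0.396,"dz":0.6,"grip":-1},{"rx":0,"ry":0,"rz":0,"dx":0.6,"dy":0.396,"dz":0.78,"grip":-1},{"rx":0,"ry":0,"rz":0,"dx":0.6,"dy":0.396,"dz":0.78,"grip":-1},{"rx":0,"ry":0,"rz":0,"dx":0.6,"dy":0.396,"dz":0.78,"grip":-1}])

```text
t: 22.4
tool_pos: [572.4, -206.8, 113.6]
orientation: [0.001, 0.982, 0.191, 0.001]
contact_force: [0.5, -1.1, -0.4]
grip_width: 0.293
grasp_force: 24.7
```

```bash
python3 - <<'E'
from st import *
s,M=state()
d=capture('wrist');t=capture('scene')
a=np.hstack([cv2.resize(d['pixels'][60:440,140:500],(400,422)),cv2.resize(t['pixels'][170:275,240:340],(400,422))])
cv2.imwrite('pics/p4.png',a[:,:,::-1])
E
```

```text
22.4 [ 572.4 -206.8  113.6] [ 0.5 -1.1 -0.4] 0.293289329035024 24.69388641489786 [-0.49  0.39  1.56 -0.    1.19  0.7 ]
[[0.927, 0.375, 0.002], [0.375, -0.927, -0.001], [0.001, 0.002, -1.0]]
```

View pics/p4.png

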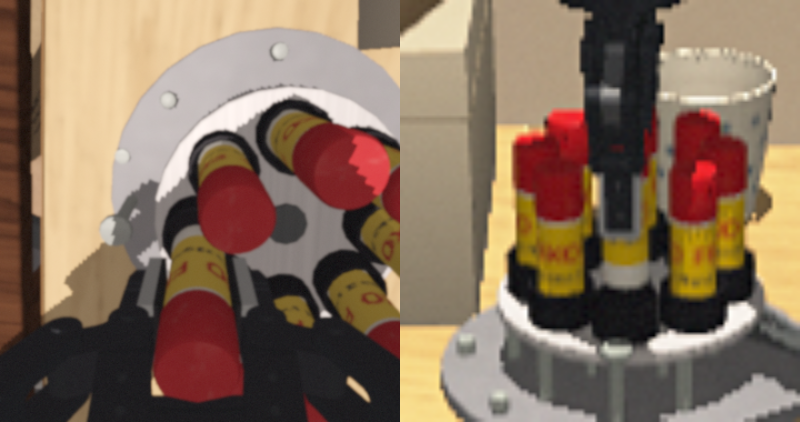

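Left shows the stick over the rim (165–235, 197+). Right shows it centred over the cup (stick 625, cup 626). I'll lower it, watching the force.

servo_tool(moves=[{"rx":0,"ry":0,"rz":0,"dx":0,"dy":0,"dz":0.06,"grip":-1},{"rx":0,"ry":0,"rz":0,"dx":0,"dy":0,"dz":0.12,"grip":-1},{"rx":0,"ry":0,"rz":0,"dx":0,"dy":0,"dz":0.15,"grip":-1},{"rx":0,"ry":0,"rz":0,"dx":0,"dy":0,"dz":0.15,"grip":-1}])

```text
t: 23.0
tool_pos: [571.2, -206.2, 96.7]
orientation: [-0.0, 0.982, 0.191, -0.0]
contact_force: [-0.7, 0.0, -1.1]
grip_width: 0.294
grasp_force: 24.7
```

servo_tool(moves=[{"rx":0,"ry":0,"rz":0,"dx":0,"dy":0,"dz":0.05,"grip":-1},{"rx":0,"ry":0,"rz":0,"dx":0,"dy":0,"dz":0.1,"grip":-1},{"rx":0,"ry":0,"rz":0,"dx":0,"dy":0,"dz":0.1,"grip":-1},{"rx":0,"ry":0,"rz":0,"dx":0,"dy":0,"dz":0.1,"grip":-1}])

```text
t: 23.5
tool_pos: [571.6, -206.4, 87.2]
orientation: [-0.0, 0.982, 0.191, -0.0]
contact_force: [0.1, -0.2, -0.1]
grip_width: 0.292
grasp_force: 24.7
```

servo_tool(moves=[{"rx":0,"ry":0,"rz":0,"dx":0,"dy":0,"dz":0.02,"grip":-1},{"rx":0,"ry":0,"rz":0,"dx":0,"dy":0,"dz":0.02,"grip":-1},{"rx":0,"ry":0,"rz":0,"dx":0,"dy":0,"dz":0.02,"grip":-1}])

```text
t: 23.88
tool_pos: [571.6, -206.4, 85.3]
orientation: [0.0, 0.982, 0.191, 0.0]
contact_force: [0.6, 0.2, 0.2]
grip_width: 0.296
grasp_force: 24.8
```

servo_tool(moves=[{"rx":0,"ry":0,"rz":0,"dx":0,"dy":0,"dz":0.01,"grip":-1},{"rx":0,"ry":0,"rz":0,"dx":0,"dy":0,"dz":0.015,"grip":-1},{"rx":0,"ry":0,"rz":0,"dx":0,"dy":0,"dz":0.015,"grip":-1}])

```text
t: 24.25
tool_pos: [572.2, -206.6, 85.1]
orientation: [0.0, 0.982, 0.191, 0.001]
contact_force: [-0.8, 0.0, 6.6]
grip_width: 0.292
grasp_force: 24.2
```

Floor reached. Release and rise.

servo_tool(moves=[{"rx":0,"ry":0,"rz":0,"dx":0,"dy":0,"dz":-0.005,"grip":-0.3},{"rx":0,"ry":0,"rz":0,"dx":0,"dy":0,"dz":-0.005,"grip":-0.05},{"rx":0,"ry":0,"rz":0,"dx":0,"dy":0,"dz":-0.005,"grip":0.0},{"rx":0,"ry":0,"rz":0,"dx":0,"dy":0,"dz":-0.005,"grip":0.0},{"rx":0,"ry":0,"rz":0,"dx":0,"dy":0,"dz":-0.1,"grip":0.0},{"rx":0,"ry":0,"rz":0,"dx":0,"dy":0,"dz":-0.3,"grip":0.0},{"rx":0,"ry":0,"rz":0,"dx":0,"dy":0,"dz":-0.6,"grip":0.0},{"rx":0,"ry":0,"rz":0,"dx":0,"dy":0,"dz":-1.0,"grip":0.0},{"rx":0,"ry":0,"rz":0,"dx":0,"dy":0,"dz":-1.0,"grip":0.0}])

```text
t: 25.38
tool_pos: [575.0, -208.1, 190.6]
orientation: [0.004, 0.982, 0.191, 0.005]
contact_force: [-0.1, -0.3, 0.3]
grip_width: 0.502
grasp_force: 0.0
```

servo_tool(moves=[{"rx":0,"ry":0,"rz":0,"dx":-0.4,"dy":0,"dz":-0.3,"grip":0.0},{"rx":0,"ry":0,"rz":0,"dx":-1.0,"dy":0,"dz":-0.3,"grip":0.0},{"rx":0,"ry":0,"rz":0,"dx":-1.0,"dy":0,"dz":-0.3,"grip":0.0}])

```text
t: 25.75
tool_pos: [475.6, -244.4, 213.7]
orientation: [-0.0, 0.982, 0.189, -0.001]
contact_force: [-0.1, 0.8, -1.4]
grip_width: 0.499
grasp_force: 0.0
```

```bash
python3 - <<'E'
from st import *
s,M=state()
d=capture('wrist');t=capture('scene');f('scene',['thumb_grip','glue_stick'])
a=np.hstack([cv2.resize(d['pixels'][0:380,240:600],(400,422)),cv2.resize(t['pixels'][170:275,240:340],(400,422))])
cv2.imwrite('pics/p5.png',a[:,:,::-1])
E
```

```text
25.75 [ 475.6 -244.4  213.7] [-0.1  0.8 -1.4] 0.4985695665008982 0.0 [-0.64  0.14  1.66 -0.    1.35  0.55]
[[0.928, 0.372, -0.002], [0.372, -0.928, 0.001], [-0.002, -0.001, -1.0]]
scene tip_of thumb_grip [([410.0, -274.0, 70.0], 0.83)]
scene tip_of glue_stick [([573.0, -208.0, 55.0], 0.77)]
```

View pics/p5.png

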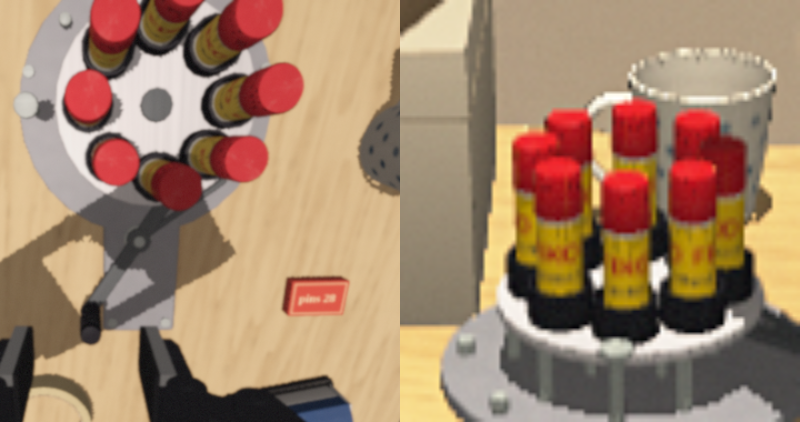

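The stick stands upright and fully down in the pocket: (90,100) on the left, (626,230) on the right, in line with the others. The lever is home and the arm is clear.

```bash
python3 -c "
from plant import order; print(order.sign_off())"
```

```text
the job is handed in; nothing more can be done
None
```

I clicked the rack round two notches to the felt stop (about 6 N, against the 14 N limit), stood the spare glue stick upright and fully down in the pocket beside the tall peg, and handed the job in at about 26 s; no verdict was returned.

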